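# Third hand at the bookend glue-up

### The job

Put the two wooden parts of a bookend into the glue-up jig, standing upright on its floor: first the thick square block next to the sprung fence, then the thin arch-topped board behind it, face to face. Then push the board towards the fence, so that the pair presses the fence with a steady 10 newtons or so, never bottoming out its springs, and finish while still holding that push, so that I can put the screws in. Leave the other things on the bench where they are.

Things in the scene. Friction and masses are not known exactly. Their poses are not given: they have to be found in the camera images.
- jig: Glue-up jig fixed to the bench: plywood floor 84 mm wide, x -80 to 120 mm, top at z 8; channel 60 wide between side walls (12 thick, top z 20). Origin on the bench under the channel's midline; +x along the channel to the sprung fence, z up. Entry wall x -80 to -70, top z 20; fence face at x 40 unloaded; fixed end block x 98 to 120, 60 wide, top z 60. Parts stand between entry wall and fence.
- fence: Sprung fence of the jig: wooden plate 54 mm wide, 10 thick, 2 to 50 above the jig floor, on two sprung guide rods. Origin at floor level, middle of its pressing face, which looks along jig -x; axes as the jig's. Unloaded it is at x 40, z 8 mm in the jig frame; pushed, it slides to jig +x: 500 N/m, no preload (10 N = 20 mm), bottoms at 45 mm.
- base_block: The thick square block of pale wood, loose, upright: 42 mm thick (x), 54 mm wide (y), 55 mm high. Origin at the centre of its underside. 60 to 105 g. It stands in the jig with its x axis along the jig's x, either way round.
- arch_board: The thin arch-topped board of pale wood, loose, upright: 24 mm thick (x), 54 mm wide (y), 80 mm high; its sides are straight up to 53 mm, above that a half-round of radius 27 mm. Origin at the centre of its underside. 40 to 70 g. It stands in the jig with its x axis along the jig's x, either way round.
- mallet: Bystander: a wooden carver's mallet lying down, head 80 mm across and 110 mm long along +x, handle 150 mm along -x. Origin on the bench under the joint of head and handle.
- gouge_wide: Bystander: a carving gouge lying on the bench, dark handle 120 mm along -x, 20 mm wide steel blade to 117 mm along +x, 27 mm high. Origin on the bench under the ferrule.
- gouge_narrow: Bystander: a carving gouge lying on the bench, dark handle 120 mm along -x, 12 mm wide steel blade to 107 mm along +x, 27 mm high. Origin on the bench under the ferrule.
- glue_bottle: Bystander: a white glue bottle standing, 54 mm across, 150 mm high. Origin at the centre of its underside.
- wax_tin: Bystander: a flat tin of wax, 72 mm across, 35 mm high. Origin at the centre of its underside.
- cork_block: Bystander: a cork sanding block 100 x 60 x 35 mm. Origin at the centre of its underside.
There are look-alikes about, which are no part of the job. What is shaped like the arch_board but purple is not meant.

How it is judged (in metres and radians):
On the way, in this order (a step that is already met when the one before it is completed fails the run):
1. the thick block stands in the jig's channel (x of base_block in the frame of jig between -0.07 and 0.075 m and y of base_block in the frame of jig between -0.008 and 0.008 m and z of base_block in the frame of jig between 0.003 and 0.014 m and angle between base_block's own z axis and vertical below 0.12 rad and angle between the x axis of base_block and the x axis of jig, either way round below 0.15 rad), for 0.2 s.
2. the arched board stands in the channel behind it (all of step 1 and x of arch_board in the frame of jig between -0.07 and 0.075 m and y of arch_board in the frame of jig between -0.008 and 0.008 m and z of arch_board in the frame of jig between 0.003 and 0.014 m and angle between arch_board's own z axis and vertical below 0.12 rad and angle between the x axis of arch_board and the x axis of jig, either way round below 0.15 rad and horizontal distance between arch_board and fence above 0.045 m), for 0.1 s.
3. the pair is pressed on the fence with 6 to 14 N, steadily (horizontal distance between base_block and fence below 0.03 m and horizontal distance between arch_board and fence between 0.045 and 0.064 m and contact force between base_block and fence between 6 and 14 N and contact force between arch_board and base_block above 5 N and (contact force between arch_board and the fingers above 2 N or contact force between arch_board and the arm above 2 N)), for 0.5 s.
At the end, for the whole second after the job is handed in: Both parts stand upright (0.12 rad) on the jig floor (within 6 mm), in line with the channel (0.15 rad), thick block against the fence, arched board against the block; the robot pushes the board and the block presses the fence with 6 to 14 N, all through the final second (all of step 1 and all of step 3 and x of arch_board in the frame of jig between -0.07 and 0.075 m and y of arch_board in the frame of jig between -0.008 and 0.008 m and z of arch_board in the frame of jig between 0.003 and 0.014 m and angle between arch_board's own z axis and vertical below 0.12 rad and angle between the x axis of arch_board and the x axis of jig, either way round below 0.15 rad); the arm keeps its last pose, push and grip.
It fails at once if the fence is pushed nearly to the end of its springs (40 mm or more) (x of fence in the frame of jig above 0.08 m).
It fails at once if another thing on the bench is shifted more than 30 mm (distance of any of mallet, gouge_wide, gouge_narrow, glue_bottle, wax_tin, cork_block from where it was at the start of the episode above 0.03 m).
It also fails if it takes over 64 s, if anything falls off the work surface, if the arm or the gripper's body presses on something with over 40 N, if the wrist force passes 120 N, or if a joint passes its speed limit or range.

### The arm

A 6-joint arm with a two-finger parallel gripper is mounted at the origin on the work surface. World frame = base frame: x ahead of the robot, y to its left, z up, the work surface at z = 0. Lengths are in mm, angles in rad, forces in N, time in s.
With the tool pointing down it reaches from about 350 to 875 mm from the base axis. Payload 4.2 kg.
Tool frame: the origin (TCP) lies midway between the tips of the shut fingers; the grasp point (between the pads) lies 19 mm behind it; z points along the fingers, y is the line along which they close (so a half turn about z gives the same grasp; the last joint's range is limited). The gripper opens to 85 mm and grips with 20 to 120 N. Pads are 22 mm wide; open, the fingers measure 114 mm over their backs; the gripper's body (76 mm by 85 mm) begins 54 mm behind the grasp point. The pads swing forward as they close: fully open they stand 13 mm farther back than shut.
Start: joints at [-1.062, 0.385, 0.008, 0, -1.194, -0.259], TCP at [154.523, -605.576, 231.312] pointing down, gripper open.
Joint ranges: [-3.14, 3.14], [-1.21, 2.06], [-1.07, 1.41], [-3.16, 2.05], [-2.99, -0.16], [-3.1, 3.1]. Speed limits (rad/s): [2.79, 2.79, 3.14, 3.14, 3.14, 3.14].

### API

Orientations are given as a unit quaternion [x, y, z, w].
In Python, from bench import read_state, get_image, job_done gives the robot as it stands.
- The arm moves only by the shell command python3 -m jog 'ROWS'. ROWS is JSON, a list of rows, each a list of 3 entries, a list of its own where there are three numbers: the shift along the world's x, y, z scaled (see below), then the turn, a rotation vector about the world's x, y, z scaled (see below), then the gripper's target within -1 to 1 (shut at 1, half-way at 0, fully open at -1). In form: [[[x, y, z], [wx, wy, wz], claw], ...]. A call has 1 to 20 rows; each row is the pose to reach, as a shift and turn from the pose commanded when the call began; what a row does not reach only later rows make up. The controller multiplies each number of a shift by 10 cm and each number of a turn by 120 degrees. A row lasts 1/10 s, in which the tool goes at most 50 mm and 8.59 degrees, less where a joint would pass 70% of its speed; a pose out of reach is approached as far as the arm can. A call with a number of a shift or a turn outside -1 to 1 is refused whole. A call with a gripper value outside its range is refused whole. The fingers move at their own pace and stop on an object; the grip force is fixed at half the most. Time passes only in rows, so rows that repeat a pose let the fingers close. It gives the time, the measured TCP pose, the force, the opening and the grip force at its end, in the units of the state.
- read_state(): the state, without advancing time (a new reading comes with each control period).
- get_image(name): name is "side" or "top" or "wrist"; returns a dict with "frame" (480x640x3 uint8, red, green, blue), "range_z" (480x640 float32, mm along the optical axis (not along the pixel's ray), 0 where there is no reading), "fx", "fy", "cx", "cy" (pixels), "R" (3x3) and "t" (3): a world point X has camera coordinates R X + t. Camera axes: x right, y down, z forward; pixel columns grow to the right and rows downward; lengths in mm; the calibration is good to about 2 mm. A picture is of the moment at which its call begins.
- job_done(): hands the job in; it is judged then, once.
The state is a dict: "clock": time; "joints": joint angles; "joint_vel": joint speeds; "joint_efforts": joint torques, N m; "position": TCP position; "ee_rot": TCP orientation; "contact_force": force on the tool from outside, world axes, zero at the start; "wrist_torque": the same for the moment, N m; "gripper_width": finger opening in mm; "grasp_force": force on a finger pad.
Only numpy, scipy, OpenCV 4.12 (cv2) and the standard library are available. Lean on these libraries where they do the work, as an engineer would, in place of code of your own. Each camera call takes 0.05 s, during which the arm holds its last target. There are 200 camera calls.

## Working session

There is one attempt and no reset: what is moved stays moved. The work goes in short steps, Python scripts to look and compute and a shell command to move; the robot and the scene stay as the last step left them, time stands still between calls to the robot, and variables do not carry over. Pictures are saved under pics/ and viewed, at most 10 in all, crops included, and the job is handed in when it is done.

```bash
mkdir -p pics; ls
python3 - <<'E'
from bench import *
import cv2,pickle
s=read_state();print(s['clock'],s['position'],s['ee_rot'],s['gripper_width'],s['contact_force'])
for n in('top','side'):
    d=get_image(n);pickle.dump(d,open(n+'.pkl','wb'));cv2.imwrite(f'pics/{n}0.png',d['frame'][:,:,::-1]);print(n,d['fx'],d['cx'],d['cy'],d['R'],d['t'])
E
```

```text
pics
0.0 [ 154.40292062 -605.0106766   230.18524122] [-1.24473985e-01  9.92222234e-01  1.11068521e-03 -1.76693663e-04] 85.38648411967868 [-0.23904388  0.71284574  0.61446325]
top 477.0699462776691 319.58870493833234 245.28986408503272 [[ 1.42075387e-03 -9.99932587e-01 -1.15240066e-02]
 [-9.86233217e-01  5.04444149e-04 -1.65359572e-01]
 [ 1.65354238e-01  1.16002934e-02 -9.86166015e-01]] [  5.88622303 539.9776117  946.04902717]
side 496.46368844058134 307.9851739392766 242.52006653661238 [[-0.85093705 -0.52498954  0.01709134]
 [-0.33043997  0.5097383  -0.79434016]
 [ 0.40830817 -0.68158114 -0.60723273]] [458.50966368 193.04707324 772.20632478]
```

View pics/top0.png

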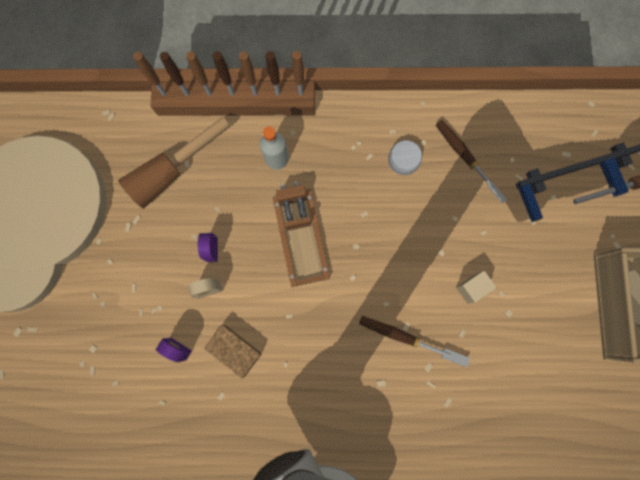

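View pics/side0.png

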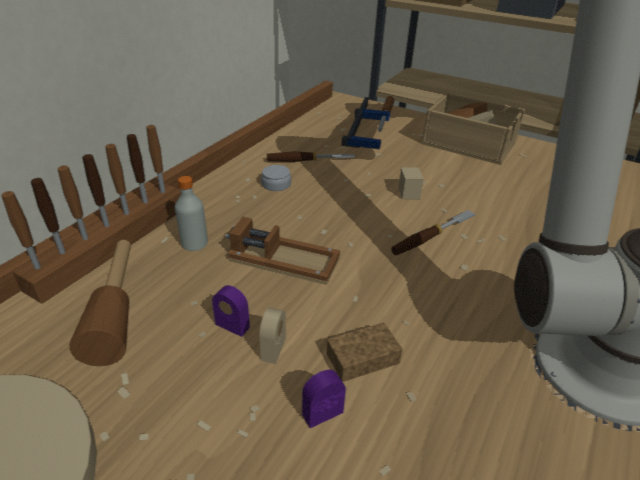

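```bash
cat > h.py <<'E'
import numpy as np,cv2,pickle
def world(d):
    v,u=np.mgrid[:480,:640];z=d['range_z'].astype(float)
    c=np.stack([(u-d['cx'])/d['fx']*z,(v-d['cy'])/d['fy']*z,z],-1)
    w=(c-np.array(d['t']))@np.array(d['R']);w[z==0]=np.nan;return w
def rect(P):
    (c,s,a)=cv2.minAreaRect(P[:,:2].astype(np.float32));return np.round(c,1),np.round(s,1),round(a,1)
E
python3 - <<'E'
from h import *
T=pickle.load(open('top.pkl','rb'));S=pickle.load(open('side.pkl','rb'))
W=world(T);V=world(S);AP=np.vstack([W.reshape(-1,3),V.reshape(-1,3)])
print('bench z',np.nanmedian(W[380:420,100:200,2]),np.nanmedian(V[400:470,420:500,2]))
def crop(w,u0,u1,v0,v1,z0,z1):
    P=w[v0:v1,u0:u1].reshape(-1,3);return P[(P[:,2]>z0)&(P[:,2]<z1)]
b=crop(W,450,505,262,312,50,60);print('block top',len(b),np.median(b[:,2]),rect(b))
b=crop(V,395,430,160,205,50,60);print('block side',len(b),np.median(b[:,2]),rect(b))
for z0,z1 in((15,50),(50,95),(70,95)):
  a=crop(W,185,225,268,302,z0,z1);print('arch T',len(a),a.max(0),a.min(0),rect(a))
  a=crop(V,256,290,300,365,z0,z1);print('arch S',len(a),a.max(0),a.min(0),rect(a))
p=crop(W,195,222,228,266,15,95);print('purple',rect(p),p.min(0),p.max(0))
# jig
for n,w,box in(('T',W,(265,335,180,295)),('S',V,(222,345,212,282))):
  for z0,z1 in((16,24),(50,54),(54,58),(58,64)):
    j=crop(w,*box,z0,z1);print('jig',n,z0,len(j),rect(j) if len(j)>5 else '')
for uv in((292,283),(327,272),(278,197),(309,190),(276,193)): print(uv,W[uv[1],uv[0]])
cv2.imwrite('pics/c0.png',np.hstack([cv2.resize(T['frame'][175:300,175:345,::-1],None,fx=3.2,fy=3.2,interpolation=2),cv2.resize(S['frame'][300:370,250:295,::-1],(240,400),interpolation=2)]))if 0 else None
a=cv2.resize(T['frame'][170:310,175:345,::-1],None,fx=3.2,fy=3.2,interpolation=2);c=cv2.resize(S['frame'][270:370,200:300,::-1],(a.shape[0]//2,a.shape[0]//2))
c2=cv2.resize(T['frame'][255:325,445:515,::-1],(a.shape[0]//2,a.shape[0]//2))
cv2.imwrite('pics/c0.png',np.hstack([a,np.vstack([c,c2])]))
E
```

```text
bench z -0.31437101241364523 -0.892064000022287
block top 573 54.94285930770059 (array([ 454.1, -316.1]), array([42.5, 55.7]), 33.8)
block side 231 53.23282964312302 (array([ 454.2, -312.7]), array([42.3, 58.3]), 33.9)
arch T 92 [471.075668   266.27251234  49.13692736] [432.62820761 215.53334818  15.15156855] (array([443.8, 237.3]), array([21.5, 58.3]), 41.2)
arch S 402 [456.63770739 276.43573182  49.95317514] [432.55515988 219.40470291  15.21924059] (array([451.6, 248.2]), array([24.7, 53.5]), 16.4)
arch T 370 [470.21721181 270.96030271  82.53190208] [433.62077107 215.61354342  50.22042526] (array([452.1, 243.3]), array([24.4, 52.1]), 16.4)
arch S 629 [466.89844279 276.22594725  80.70142392] [433.05590291 219.03742108  50.01785067] (array([452.3, 247.7]), array([25.3, 52.7]), 17.2)
arch T 252 [467.12231294 267.135336    82.53190208] [435.15072097 220.79716401  70.03319162] (array([451.9, 244.3]), array([24.2, 44.8]), 16.3)
arch S 334 [466.89844279 266.7747144   80.70142392] [436.37474954 227.03119108  70.04505856] (array([452.2, 247.2]), array([24.5, 39.8]), 16.7)
purple (array([538
[... 196 characters left out ...]
 32 (array([611.7,  57.4]), array([59.9, 55.5]), 12.9)
jig T 54 163 (array([622. ,  61.3]), array([80.7, 59.4]), 12.0)
jig T 58 265 (array([621.7,  61. ]), array([78.8, 59.7]), 12.0)
jig S 16 1017 (array([563.6,  49. ]), array([200.2,  89.2]), 12.3)
jig S 50 73 (array([621.5,  64.6]), array([79.8, 57.6]), 12.3)
jig S 54 179 (array([622.4,  63.8]), array([82.2, 61. ]), 11.9)
jig S 58 162 (array([621.6,  63.4]), array([80.2, 60.3]), 13.1)
(292, 283) [463.70567185  64.33419271  20.4507746 ]
(327, 272) [487.07591283  -9.2953273   19.35578296]
(278, 197) [640.29659614  93.0357107   57.05423694]
(309, 190) [665.21034117  29.51909699  22.77685195]
(276, 193) [649.19016173  97.45730544  56.15857556]
```

View pics/c0.png

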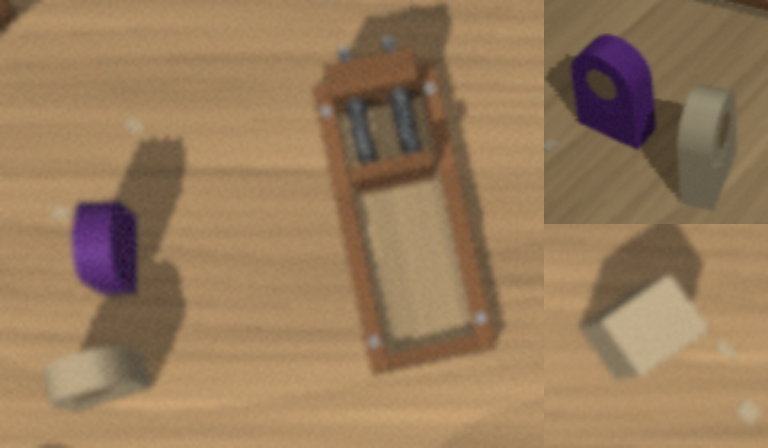

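Fence end points away from the robot and the jig yaw is about 12.3°, with its origin at about (544, 44). The block is at (454, -316), yaw 33.8°. The pale arch is at (452, 246), yaw 16.6°, and the sizes match those given.

```bash
python3 -m jog '[[[0.3,0.3,0],[0,0,0.04],-1],[[0.6,0.6,0],[0,0,0.08],-1],[[1,1,0],[0,0,0.12],-1],[[1,1,0],[0,0,0.1625],-1]]'
python3 -m jog '[[[0.3,0.3,0],[0,0,0],-1],[[0.6,0.6,0],[0,0,0],-1],[[1,1,0],[0,0,0],-1],[[1,1,0],[0,0,0],-1]]'
python3 -m jog '[[[0.3,0.3,0],[0,0,0],-1],[[0.6,0.6,-0.3],[0,0,0],-1],[[0.996,0.9,-0.6],[0,0,0],-1],[[0.996,0.9,-1],[0,0,0],-1],[[0.996,0.9,-1],[0,0,0],-1],[[0.996,0.9,-1],[0,0,0],-1]]'
python3 - <<'E'
from bench import *
import cv2
d=get_image('wrist');cv2.imwrite('pics/w1.png',d['frame'][:,:,::-1])
from h import *
W=world(d);m=(W[:,:,2]>49)&(W[:,:,2]<61)&(abs(W[:,:,0]-454)<60)&(abs(W[:,:,1]+315)<60)
P=W[m];print(len(P),np.median(P[:,2]),rect(P),read_state()['contact_force'])
E
```

```text
clock: 0.5
position: [257.0, -502.5, 231.1]
ee_rot: [-0.295, 0.956, 0.001, 0.0]
contact_force: [-0.2, -1.6, 0.2]
gripper_width: 85.6
grasp_force: 0.0
clock: 0.9
position: [357.1, -402.6, 231.0]
ee_rot: [-0.293, 0.956, 0.0, 0.0]
contact_force: [-0.4, -0.9, -0.3]
gripper_width: 85.4
grasp_force: 0.0
clock: 1.5
position: [453.7, -315.9, 131.0]
ee_rot: [-0.291, 0.957, 0.0, -0.001]
contact_force: [-0.1, -0.7, 1.1]
gripper_width: 85.5
grasp_force: 0.0
5131 55.02877722171833 (array([ 455.2, -314.3]), array([42.4, 54.1]), 33.8) [-0.11026747  0.16216039  0.97993469]
```

View pics/w1.png

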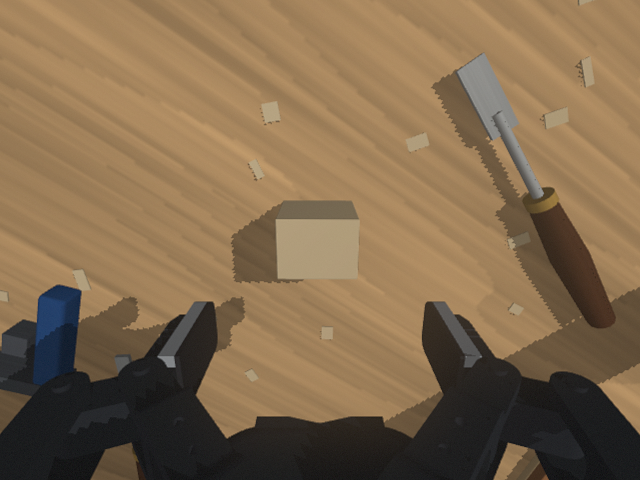

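Block sits square between the fingers (pixels 276–358, rows 218–278). The wrist camera agrees with the top view to about 1.5 mm, so I'll go down and grip.

```bash
python3 -m jog '[[[0.01,0.012,-0.3],[0,0,0],-1],[[0.01,0.012,-0.6],[0,0,0],-1],[[0.01,0.012,-0.9],[0,0,0],-1],[[0.01,0.012,-0.95],[0,0,0],-1]]'
python3 -m jog '[[[0,0,-0.1],[0,0,0],-1],[[0,0,-0.18],[0,0,0],-1],[[0,0,-0.18],[0,0,0],1],[[0,0,-0.18],[0,0,0],1],[[0,0,-0.18],[0,0,0],1],[[0,0,-0.18],[0,0,0],1],[[0,0,-0.18],[0,0,0],1],[[0,0,-0.18],[0,0,0],1],[[0,0,-0.18],[0,0,0],1],[[0,0,-0.18],[0,0,0],1]]'
```

```text
clock: 1.95
position: [453.7, -315.0, 35.6]
ee_rot: [-0.29, 0.957, 0.001, -0.001]
contact_force: [0.2, -0.0, 0.5]
gripper_width: 85.2
grasp_force: 0.0
clock: 2.95
position: [456.1, -314.7, 19.5]
ee_rot: [-0.291, 0.957, -0.001, 0.001]
contact_force: [0.4, 0.4, 6.6]
gripper_width: 53.0
grasp_force: 63.7
```

```bash
python3 -m jog '[[[0,0,0.2],[0,0,0],1],[[0,0,0.5],[0,0,0],1],[[0,0,0.8],[0,0,0],1],[[0,0,1],[0,0,0],1]]'
python3 -m jog '[[[0.15,0.3,0.3],[0,0,-0.05],1],[[0.3,0.6,0.6],[0,0,-0.1],1],[[0.45,0.9,0.9],[0,0,-0.15],1],[[0.5,1,0.9],[0,0,-0.179],1]]'
python3 -m jog '[[[0.2,0.35,0],[0,0,0],1],[[0.35,0.7,0],[0,0,0],1],[[0.5,1,0],[0,0,0],1]]'
python3 -m jog '[[[0.15,0.35,0],[0,0,0],1],[[0.3,0.7,0],[0,0,0],1],[[0.4,1,0],[0,0,0],1]]'
python3 -m jog '[[[0,0.3,0],[0,0,0],1],[[0,0.6,0],[0,0,0],1],[[0,0.6,0],[0,0,0],1],[[0,0.6,0],[0,0,0],1]]'
python3 - <<'E'
from bench import *
from h import *
d=get_image('wrist');cv2.imwrite('pics/w2.png',d['frame'][:,:,::-1]);pickle.dump(d,open('w2.pkl','wb'))
W=world(d)
R=(W[:,:,0]>430)&(W[:,:,0]<690)&(W[:,:,1]>-30)&(W[:,:,1]<130)
for z0,z1 in((4,12),(16,24),(55,65)):
  P=W[R&(W[:,:,2]>z0)&(W[:,:,2]<z1)];print(z0,len(P),np.median(P[:,2]),rect(P))
s=read_state();print(s['position'],s['ee_rot'],s['contact_force'],s['gripper_width'])
E
```

```text
clock: 3.35
position: [455.4, -314.5, 120.1]
ee_rot: [-0.291, 0.957, -0.001, 0.001]
contact_force: [0.8, -1.0, 0.2]
gripper_width: 53.2
grasp_force: 63.2
clock: 3.75
position: [508.4, -212.8, 213.0]
ee_rot: [-0.107, 0.994, -0.001, 0.004]
contact_force: [0.4, -0.3, -0.6]
gripper_width: 53.4
grasp_force: 63.2
clock: 4.05
position: [555.0, -112.7, 207.9]
ee_rot: [-0.107, 0.994, 0.0, -0.0]
contact_force: [1.4, -0.7, -0.7]
gripper_width: 53.2
grasp_force: 63.2
clock: 4.35
position: [595.3, -12.5, 207.6]
ee_rot: [-0.108, 0.994, 0.0, -0.001]
contact_force: [-0.5, -0.2, -0.9]
gripper_width: 53.0
grasp_force: 63.2
clock: 4.75
position: [594.6, 46.2, 207.7]
ee_rot: [-0.108, 0.994, -0.0, -0.001]
contact_force: [0.1, -0.1, 0.1]
gripper_width: 53.2
grasp_force: 63.3
4 9070 8.046615931158975 (array([556.2,  48.9]), array([163.8,  60.3]), 12.5)
16 6208 20.01400915389504 (array([549.5,  47.3]), array([170.1,  84.2]), 12.5)
55 783 57.961019974318525 (array([588.6,  56.2]), array([10.6, 53.4]), 12.4)
[594.66784257  45.45380705 207.86250406] [-1.07503335e-01  9.94204541e-01 -5.64744495e-05 -6.00704461e-04] [ 0.64684479  0.32721108 -1.17689273] 53.21052951842791
```

View pics/w2.png

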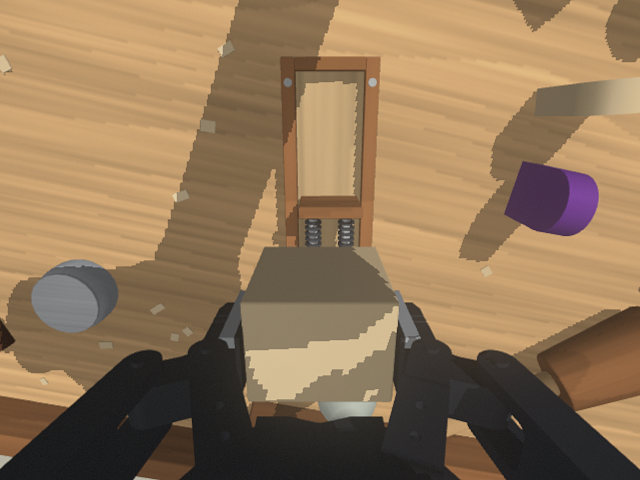

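Run:
```python
from bench import *
from h import *
a=np.radians(12.5);ey=np.array([-np.sin(a),np.cos(a)]);ex=np.array([np.cos(a),np.sin(a)])
d=pickle.load(open('w2.pkl','rb'));W=world(d)
t=get_image('top');T=world(t)
tcp=np.array([595.1,45.6])
for n,w in(('w',W),('t',T)):
  m=(abs(w[:,:,2]-230)<50)&(np.abs(w[:,:,0]-595)<40)&(np.abs(w[:,:,1]-46)<70)
  if n=='w':
    m[:,:240]=0;m[:,402:]=0;m[405:]=0
  P=w[m]; 
  if len(P)>5:
    y=(P[:,:2]-tcp)@ey;x=(P[:,:2]-tcp)@ex;print(n,len(P),np.percentile(P[:,2],[1,50,99]),'y',np.percentile(y,[0.5,1,50,99,99.5]),'x',np.percentile(x,[1,99]))
```

```text
w 23387 [192.75540063 242.94958189 248.65112509] y [-24.48889321 -24.29626907   2.56630842  29.36843642  30.73470988] x [-22.54179112  18.84767237]
t 815 [190.84642143 243.27506753 279.44712051] y [-58.60446859 -56.8237019   -0.46217248  55.57511781  57.73909432] x [-23.96997756   2.27764842]
```

```bash
python3 -m jog '[[[-0.445,0,0],[0,0,0.001],1],[[-0.445,0,-0.3],[0,0,0.001],1],[[-0.445,0,-0.6],[0,0,0.001],1],[[-0.445,0,-1],[0,0,0.001],1],[[-0.445,0,-1],[0,0,0.001],1]]'
python3 -m jog '[[[0,0,-0.3],[0,0,0],1],[[0,0,-0.5],[0,0,0],1],[[0,0,-0.6],[0,0,0],1],[[0,0,-0.65],[0,0,0],1],[[0,0,-0.7],[0,0,0],1],[[0,0,-0.74],[0,0,0],1],[[0,0,-0.74],[0,0,0],1]]'
```

```text
clock: 5.35
position: [546.4, 43.4, 103.5]
ee_rot: [-0.107, 0.994, -0.001, -0.006]
contact_force: [-0.7, -0.2, -0.6]
gripper_width: 53.4
grasp_force: 63.3
clock: 6.05
position: [550.8, 45.6, 34.6]
ee_rot: [-0.108, 0.994, 0.0, 0.0]
contact_force: [1.0, -0.2, -0.5]
gripper_width: 53.3
grasp_force: 63.3
```

No wall contact and the block is below the wall tops. I'll lower it the rest of the way.

```bash
python3 -m jog '[[[0,0,-0.03],[0,0,0],1],[[0,0,-0.06],[0,0,0],1],[[0,0,-0.075],[0,0,0],1],[[0,0,-0.075],[0,0,0],1]]'
python3 -m jog '[[[0,0,0],[0,0,0],-1],[[0,0,0],[0,0,0],-1],[[0,0,0],[0,0,0],-1],[[0,0,0],[0,0,0],-1],[[0,0,0],[0,0,0],-1],[[0,0,0],[0,0,0],-1]]'
python3 -m jog '[[[0,0,0.2],[0,0,0],-1],[[0,0,0.5],[0,0,0],-1],[[0,0,0.8],[0,0,0],-1],[[0,0,1],[0,0,0],-1]]'
```

```text
clock: 6.45
position: [550.7, 45.7, 27.5]
ee_rot: [-0.109, 0.994, -0.0, 0.0]
contact_force: [-1.5, 0.3, 3.7]
gripper_width: 53.3
grasp_force: 63.7
clock: 7.05
position: [550.6, 45.6, 26.7]
ee_rot: [-0.108, 0.994, -0.0, -0.0]
contact_force: [1.0, -0.6, -0.2]
gripper_width: 85.4
grasp_force: 0.0
clock: 7.45
position: [551.4, 45.8, 129.0]
ee_rot: [-0.109, 0.994, 0.0, 0.001]
contact_force: [0.8, -0.2, 0.4]
gripper_width: 85.6
grasp_force: 0.0
```

```bash
python3 -m jog '[[[-0.25,0.25,0.3],[0,0,0.01],-1],[[-0.5,0.5,0.6],[0,0,0.02],-1],[[-0.8,0.8,0.6],[0,0,0.035],-1],[[-0.986,1,0.6],[0,0,0.035],-1],[[-0.986,1,0.6],[0,0,0.035],-1]]'
python3 -m jog '[[[0,0.3,0],[0,0,0],-1],[[0,0.6,0],[0,0,0],-1],[[0,1,0],[0,0,0],-1],[[0,1,0],[0,0,0],-1],[[0,1,0],[0,0,0],-1]]'
python3 - <<'E'
from bench import *
from h import *
s=read_state();print(s['position'],s['ee_rot'])
d=get_image('wrist');W=world(d)
cv2.imwrite('pics/w3.png',d['frame'][:,:,::-1])
for z0,z1 in((5,85),(30,60),(60,85)):
  P=W[(W[:,:,2]>z0)&(W[:,:,2]<z1)&(abs(W[:,:,0]-452)<45)&(abs(W[:,:,1]-246)<45)]
  print(len(P),P[:,2].max(),rect(P))
t=get_image('top');pickle.dump(t,open('top2.pkl','wb'));T=world(t)
a=np.radians(12.4);x=(T[:,:,:2]-[544.3,44.2])@np.array([np.cos(a),np.sin(a)]);y=(T[:,:,:2]-[544.3,44.2])@np.array([-np.sin(a),np.cos(a)])
m=(abs(x)<35)&(abs(y)<35)&(abs(T[:,:,2]-63)<4)
print('block in jig',m.sum(),np.median(T[m][:,2]),x[m].min(),x[m].max(),y[m].min(),y[m].max(),rect(T[m]))
E
```

```text
clock: 7.95
position: [450.2, 147.1, 187.4]
ee_rot: [-0.147, 0.989, 0.001, 0.0]
contact_force: [0.3, 0.0, -0.2]
gripper_width: 85.3
grasp_force: 0.0
clock: 8.45
position: [452.1, 245.9, 186.3]
ee_rot: [-0.145, 0.989, -0.0, -0.0]
contact_force: [-0.8, -0.2, -0.1]
gripper_width: 85.6
grasp_force: 0.0
[452.05484043 245.85804786 186.27437984] [-1.45169813e-01  9.89406568e-01 -3.50381088e-04 -4.96427370e-04]
3371 81.80862010175366 (array([452.5, 247.2]), array([24.9, 53.9]), 16.8)
594 59.9421143573991 (array([451.7, 247.3]), array([24.5, 53.8]), 18.8)
2391 81.80862010175366 (array([452.5, 247.3]), array([24.9, 52.2]), 16.8)
block in jig 529 62.79675950201 -17.141551608981302 25.786426240303154 -27.228646560689185 26.633193111548582 (array([548.6,  44.9]), array([42.7, 53.8]), 12.7)
```

View pics/w3.png

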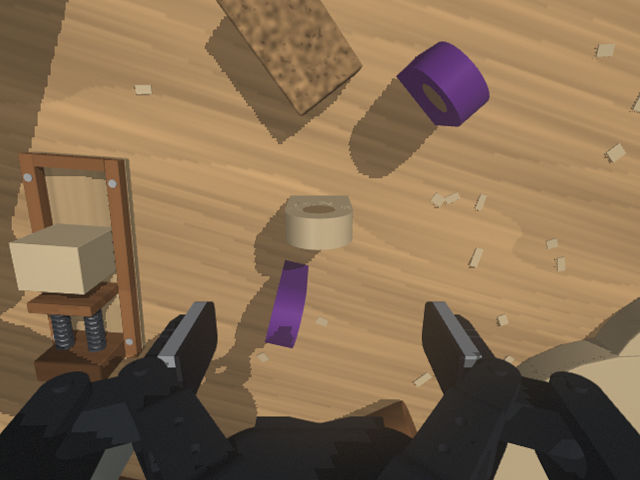

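Block stands upright in the jig at about x 4, y 0. The pale board (px 286–352, row 220) is centred between the fingers and clear of the purple one.

```bash
python3 -m jog '[[[0,0,-0.3],[0,0,0.002],-1],[[0,0,-0.6],[0,0,0.002],-1],[[0,0,-1],[0,0,0.002],-1],[[0,0,-1],[0,0,0.002],-1]]'
python3 -m jog '[[[0,0,-0.3],[0,0,0],-1],[[0,0,-0.5],[0,0,0],-1],[[0,0,-0.65],[0,0,0],-1],[[0,0,-0.698],[0,0,0],-1],[[0,0,-0.698],[0,0,0],-1],[[0,0,-0.698],[0,0,0],1],[[0,0,-0.698],[0,0,0],1],[[0,0,-0.698],[0,0,0],1],[[0,0,-0.698],[0,0,0],1],[[0,0,-0.698],[0,0,0],1],[[0,0,-0.698],[0,0,0],1],[[0,0,-0.698],[0,0,0],1],[[0,0,-0.698],[0,0,0],1]]'
python3 -m jog '[[[0,0,0.1],[0,0,0],1],[[0,0,0.4],[0,0,0],1],[[0,0,0.7],[0,0,0],1],[[0,0,1],[0,0,0],1],[[0,0,1],[0,0,0],1]]'
```

```text
clock: 8.95
position: [449.1, 241.7, 82.5]
ee_rot: [-0.145, 0.989, -0.003, -0.005]
contact_force: [-0.9, -0.6, 0.1]
gripper_width: 85.7
grasp_force: 0.0
clock: 10.25
position: [452.9, 246.4, 18.4]
ee_rot: [-0.147, 0.989, 0.001, 0.001]
contact_force: [-0.2, 0.7, 5.8]
gripper_width: 53.4
grasp_force: 63.6
clock: 10.75
position: [454.1, 247.4, 121.8]
ee_rot: [-0.147, 0.989, 0.003, 0.004]
contact_force: [-0.4, 1.7, -0.6]
gripper_width: 53.2
grasp_force: 63.1
```

```bash
python3 -m jog '[[[0.1,-0.3,0.2],[0,0,0],1],[[0.2,-0.6,0.2],[0,0,-0.02],1],[[0.3,-1,0.2],[0,0,-0.037],1]]'
python3 -m jog '[[[0.1,-0.3,0],[0,0,0],1],[[0.2,-0.6,0],[0,0,0],1],[[0.232,-0.8,0],[0,0,0],1],[[0.232,-1.0,0],[0,0,0],1],[[0.232,-1.1,0],[0,0,0],1]]' | head -3
python3 -m jog '[[[0.1,-0.3,0],[0,0,0],1],[[0.2,-0.6,0],[0,0,0],1],[[0.232,-0.8,0],[0,0,0],1],[[0.232,-0.95,0],[0,0,0],1],[[0.232,-1.0,0],[0,0,0],1],[[0.232,-1.0,0],[0,0,0],1]]'
```

```text
clock: 11.05
position: [482.2, 145.4, 137.4]
ee_rot: [-0.109, 0.994, 0.0, 0.0]
contact_force: [0.9, -0.1, -0.7]
gripper_width: 52.9
grasp_force: 63.3
clock: 11.65
position: [504.8, 45.3, 136.8]
ee_rot: [-0.108, 0.994, -0.0, -0.0]
contact_force: [0.1, 0.1, -0.8]
gripper_width: 53.3
grasp_force: 63.3out of range; nothing moved
```

```bash
python3 -m jog '[[[0,-0.1,0],[0,0,0],1],[[0,-0.1,-0.25],[0,0,0],1],[[0,-0.1,-0.5],[0,0,0],1],[[0,-0.1,-0.75],[0,0,0],1],[[0,-0.1,-0.95],[0,0,0],1],[[0,-0.1,-0.98],[0,0,0],1],[[0,-0.1,-1.0],[0,0,0],1],[[0,-0.1,-1.0],[0,0,0],1]]'
python3 - <<'E'
from bench import *
from h import *
t=get_image('top');cv2.imwrite('pics/t4.png',cv2.resize(t['frame'][170:310,215:385,::-1],None,fx=4,fy=4,interpolation=2))
E
```

```text
clock: 12.45
position: [505.9, 36.0, 37.8]
ee_rot: [-0.109, 0.994, 0.0, 0.001]
contact_force: [-0.0, -0.2, 0.4]
gripper_width: 53.4
grasp_force: 63.2
```

View pics/t4.png

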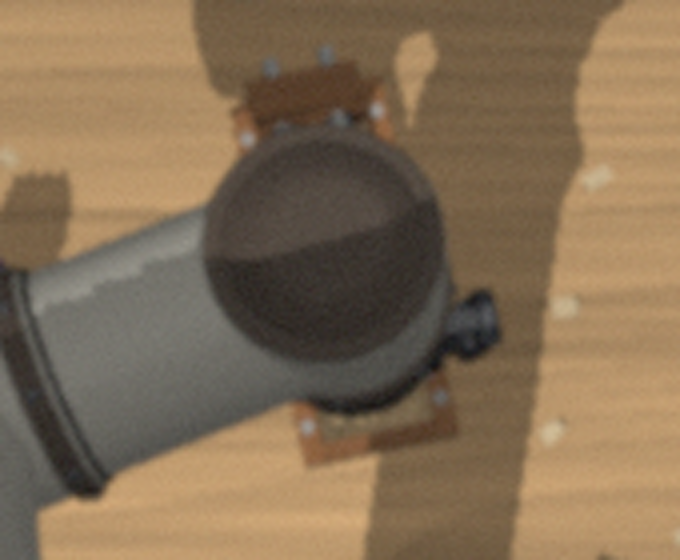

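The arm hides the parts from above (jig ends visible at rows 70 and 440), so I'll go by force while lowering.

```bash
python3 -m jog '[[[0,0,-0.03],[0,0,0],1],[[0,0,-0.06],[0,0,0],1],[[0,0,-0.08],[0,0,0],1],[[0,0,-0.08],[0,0,0],1]]'
python3 -m jog '[[[0,0,-0.02],[0,0,0],1],[[0,0,-0.035],[0,0,0],1],[[0,0,-0.035],[0,0,0],1],[[0,0,-0.035],[0,0,0],1],[[0,0,-0.035],[0,0,0],1]]'
python3 - <<'E'
from bench import *
from h import *
d=get_image('wrist');cv2.imwrite('pics/w5.png',d['frame'][:,:,::-1])
t=get_image('side');cv2.imwrite('pics/s5.png',cv2.resize(t['frame'][170:310,200:370,::-1],None,fx=4,fy=4,interpolation=2))
E
```

```text
clock: 12.9
position: [505.0, 35.5, 28.8]
ee_rot: [-0.108, 0.994, -0.0, -0.0]
contact_force: [-0.6, -0.3, -1.3]
gripper_width: 53.5
grasp_force: 63.2
clock: 13.4
position: [505.4, 35.6, 26.4]
ee_rot: [-0.109, 0.994, -0.0, 0.0]
contact_force: [-1.4, 0.3, 6.0]
gripper_width: 53.2
grasp_force: 63.9
```

View pics/s5.png

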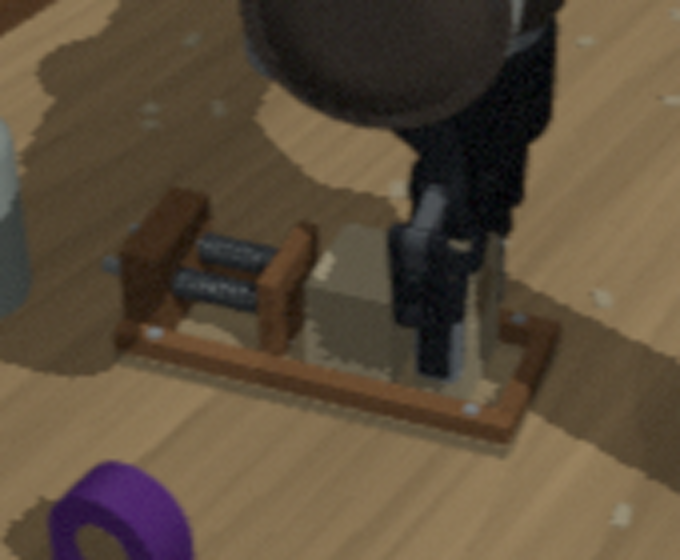

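```bash
python3 -m jog '[[[0.04,0.009,0.003],[0,0,0],1],[[0.08,0.017,0.003],[0,0,0],1],[[0.12,0.026,0.003],[0,0,0],1],[[0.16,0.035,0.003],[0,0,0],1],[[0.2,0.043,0.003],[0,0,0],1],[[0.234,0.0515,0.003],[0,0,0],1],[[0.234,0.0515,0.003],[0,0,0],1],[[0.234,0.0515,0.003],[0,0,0],1]]'
python3 -m jog '[[[0.03,0.0065,0],[0,0,0],1],[[0.06,0.013,0],[0,0,0],1],[[0.09,0.0195,0],[0,0,0],1],[[0.117,0.0255,0],[0,0,0],1],[[0.117,0.0255,0],[0,0,0],1],[[0.117,0.0255,0],[0,0,0],1]]'
```

```text
clock: 14.3
position: [529.2, 40.7, 26.4]
ee_rot: [-0.109, 0.994, -0.0, 0.0]
contact_force: [-0.7, -1.6, 5.1]
gripper_width: 53.5
grasp_force: 63.8
clock: 14.9
position: [537.7, 42.3, 26.5]
ee_rot: [-0.108, 0.994, -0.001, -0.003]
contact_force: [-7.5, -1.0, 12.4]
gripper_width: 53.8
grasp_force: 64.7
```

```bash
python3 -m jog '[[[0,0,0.008],[0,0,0],1],[[0,0,0.008],[0,0,0],1],[[0,0,0.008],[0,0,0],1]]'
python3 -m jog '[[[0.03,0.0065,0],[0,0,0],1],[[0.06,0.013,0],[0,0,0],1],[[0.08,0.0175,0],[0,0,0],1],[[0.08,0.0175,0],[0,0,0],1],[[0.08,0.0175,0],[0,0,0],1],[[0.08,0.0175,0],[0,0,0],1]]'
cat > m.py <<'E'
from bench import *
from h import *
d=get_image('side');V=world(d);o=np.array([544.3,44.2])
a=np.radians(12.4);x=(V[:,:,:2]-o)@np.array([np.cos(a),np.sin(a)]);y=(V[:,:,:2]-o)@np.array([-np.sin(a),np.cos(a)]);z=V[:,:,2]
hue=cv2.cvtColor(d['frame'],cv2.COLOR_RGB2HSV)
m=(abs(y)<26)&(z>52)&(z<62)&(x>30)&(x<130)
h,e=np.histogram(x[m],bins=np.arange(30,130,4));print(dict(zip(e[:-1].astype(int),h)))
m=(abs(y)<40)&(z>57)&(z<68)&(x>-60)&(x<60)
h,e=np.histogram(x[m],bins=np.arange(-60,60,4));print(dict(zip(e[:-1].astype(int),h)))
F=[]
for i in range(8):
    F.append(read_state()['contact_force']);get_image('side') if i<7 else 0
print(np.mean(F,0))
cv2.imwrite('pics/s6.png',cv2.resize(d['frame'][170:310,200:370,::-1],None,fx=4,fy=4,interpolation=2))
E
python3 m.py
```

```text
clock: 15.2
position: [537.8, 42.4, 26.5]
ee_rot: [-0.108, 0.994, -0.001, -0.003]
contact_force: [-6.7, -0.7, 7.0]
gripper_width: 53.4
grasp_force: 64.0
clock: 15.8
position: [543.3, 43.5, 26.5]
ee_rot: [-0.108, 0.994, -0.001, -0.006]
contact_force: [-12.1, 0.1, 12.3]
gripper_width: 53.2
grasp_force: 64.8
{np.int64(30): np.int64(7), np.int64(34): np.int64(8), np.int64(38): np.int64(13), np.int64(42): np.int64(17), np.int64(46): np.int64(21), np.int64(50): np.int64(16), np.int64(54): np.int64(22), np.int64(58): np.int64(33), np.int64(62): np.int64(5), np.int64(66): np.int64(0), np.int64(70): np.int64(0), np.int64(74): np.int64(0), np.int64(78): np.int64(0), np.int64(82): np.int64(0), np.int64(86): np.int64(0), np.int64(90): np.int64(0), np.int64(94): np.int64(1), np.int64(98): np.int64(59), np.int64(102): np.int64(34), np.int64(106): np.int64(32), np.int64(110): np.int64(29), np.int64(114): np.int64(32), np.int64(118): np.int64(16), np.int64(122): np.int64(0)}
{np.int64(-60): np.int64(0), np.int64(-56): np.int64(0), np.int64(-52): np.int64(0), np.int64(-48): np.int64(0), np.int64(-44): np.int64(0), np.int64(-40): np.int64(0), np.int64(-36): np.int64(0), np.int64(-32): np.int64(0), np.int64(-28): np.int64(0), np.int64(-24): np.int64(0), np.int64(-20): np.int64(0), np.int64(-16): np.int64(63), np.int64(-12): np.int64(10), np.int64(-8): np.int64(3), np.int64(-4): np.int64(3), np.int64(0): np.int64(2), np.int64(4): np.int64(1), np.int64(8): np.int64(0), np.int64(12): np.int64(0), np.int64(16): np.int64(0), np.int64(20): np.int64(0), np.int64(24): np.int64(4), np.int64(28): np.int64(13), np.int64(32): np.int64(15), np.int64(36): np.int64(23), np.int64(40): np.int64(26), np.int64(44): np.int64(31), np.int64(48): np.int64(33), np.int64(52): np.int64(13)}
[-11.45032566  -0.51277521  12.67289282]
```

View pics/s6.png

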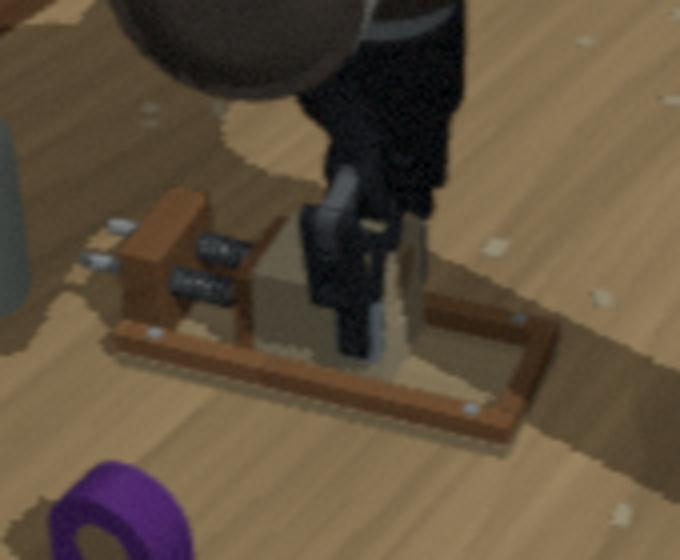

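```bash
python3 -m jog '[[[0.02,0.0045,0.008],[0,0,0],1],[[0.04,0.009,0.015],[0,0,0],1],[[0.06,0.013,0.018],[0,0,0],1],[[0.08,0.0175,0.018],[0,0,0],1],[[0.08,0.0175,0.018],[0,0,0],1],[[0.08,0.0175,0.018],[0,0,0],1],[[0.08,0.0175,0.018],[0,0,0],1]]'
python3 m.py; python3 -c "
from bench import *
print(read_state()['position'],read_state()['ee_rot'])"
```

```text
clock: 16.9
position: [549.5, 44.9, 26.6]
ee_rot: [-0.108, 0.994, -0.001, -0.008]
contact_force: [-12.1, -1.4, 5.1]
gripper_width: 53.5
grasp_force: 63.9
{np.int64(30): np.int64(2), np.int64(34): np.int64(3), np.int64(38): np.int64(3), np.int64(42): np.int64(11), np.int64(46): np.int64(13), np.int64(50): np.int64(16), np.int64(54): np.int64(17), np.int64(58): np.int64(14), np.int64(62): np.int64(29), np.int64(66): np.int64(28), np.int64(70): np.int64(0), np.int64(74): np.int64(0), np.int64(78): np.int64(0), np.int64(82): np.int64(0), np.int64(86): np.int64(0), np.int64(90): np.int64(0), np.int64(94): np.int64(3), np.int64(98): np.int64(57), np.int64(102): np.int64(33), np.int64(106): np.int64(30), np.int64(110): np.int64(36), np.int64(114): np.int64(30), np.int64(118): np.int64(12), np.int64(122): np.int64(0)}
{np.int64(-60): np.int64(0), np.int64(-56): np.int64(0), np.int64(-52): np.int64(0), np.int64(-48): np.int64(0), np.int64(-44): np.int64(0), np.int64(-40): np.int64(0), np.int64(-36): np.int64(0), np.int64(-32): np.int64(0), np.int64(-28): np.int64(0), np.int64(-24): np.int64(0), np.int64(-20): np.int64(0), np.int64(-16): np.int64(0), np.int64(-12): np.int64(0), np.int64(-8): np.int64(60), np.int64(-4): np.int64(12), np.int64(0): np.int64(2), np.int64(4): np.int64(4), np.int64(8): np.int64(3), np.int64(12): np.int64(0), np.int64(16): np.int64(0), np.int64(20): np.int64(0), np.int64(24): np.int64(0), np.int64(28): np.int64(1), np.int64(32): np.int64(6), np.int64(36): np.int64(12), np.int64(40): np.int64(16), np.int64(44): np.int64(25), np.int64(48): np.int64(25), np.int64(52): np.int64(32)}
[-12.07160679   0.07082411   5.78473719]
[549.54708448  44.9075615   26.6133302 ] [-0.10760685  0.99416404 -0.00108246 -0.00758038]
```

```bash
python3 -m jog '[[[0,0,0],[0,0,0],1],[[0,0,0],[0,0,0],1],[[0,0,0],[0,0,0],1],[[0,0,0],[0,0,0],1],[[0,0,0],[0,0,0],1],[[0,0,0],[0,0,0],1],[[0,0,0],[0,0,0],1],[[0,0,0],[0,0,0],1]]'
python3 -c "
from bench import *
print(job_done())"
```

```text
clock: 18.1
position: [549.6, 44.9, 26.6]
ee_rot: [-0.108, 0.994, -0.001, -0.008]
contact_force: [-12.5, -0.7, 5.2]
gripper_width: 53.4
grasp_force: 63.9
the job is handed in; nothing more can be done
None
```

The block and the arch board are in the jig, and I handed the job in with the gripper still pushing the board. The fence shows about 19–20 mm of compression, roughly 10 N; the judge's result was not returned.

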